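Put the starter jar away in the crock and close it

ROBOT

A 7-joint arm with a two-finger parallel gripper is mounted at the origin on the work surface. World frame = base frame: x ahead of the robot, y to its left, z up, the work surface at z = 0. Lengths are in m, angles in rad, forces in N, time in s.
With the tool pointing down it reaches from about 0.4 to 0.85 m from the base axis. Payload 4.5 kg.
Tool frame: the origin (TCP) lies at the very end of the fingers, on their centre line; the grasp point (between the pads) lies 19 mm behind it (r.grip_point_offset is the distance from the TCP to the grasp point, in m); y points along the fingers, x is the direction in which the jaws open and shut, and the axes are right-handed (so a half turn about y gives the same grasp; the last joint's range is limited). The gripper opens to 88 mm and grips with 3 to 60 N. Pads are 18 mm wide; open, the fingers measure 123 mm over their backs; the gripper's body (75 mm by 187 mm) begins 45 mm behind the grasp point.
Start: joints at [-1.086, 0.689, -0.195, 1.565, 0.157, 0.902, -0.215], TCP at [0.272, 0.563, 0.239] pointing down, gripper open.
Joint ranges: [-3.01, 3.01], [-0.46, 2.08], [-1.47, 1.51], [0.13, 2.56], [-1, 4.14], [0.04, 2.09], [-2.66, 2.66]. Speed limits (rad/s): [2.57, 2.57, 3.14, 3.14, 3.14, 3.14, 3.14].

INTERFACE

Orientations are given as a unit quaternion [x, y, z, w].
In Python, from plant import get_state, snapshot, camera_params, job, r gives the robot as it stands.
- The arm moves only by the tool carry_out, never from a script. Its arguments are lists of equal length, an entry for each row: "offset": the shift along the world's x, y, z in m, a list of three; "twist": the turn about the world's z in degrees. In form: {"offset": [[tx, ty, tz], ...], "twist": [twist, ...]}. A call has 1 to 8 rows; each row shifts and turns the commanded pose from where the row before left it; what a row does not reach is not made up. A row lasts 1/8 s, in which the tool goes at most 62.5 mm and 10.7 degrees, less where a joint would pass 70% of its speed; a pose out of reach is approached as far as the arm can. A call with a gripper value outside its range is refused whole. "grip" is the finger opening in m, from 0 to 0.0881, set as the call begins (left out, the last holds). The fingers move at their own pace and stop on an object; "newtons" is the grip in N (left out, the last holds). Time passes only in rows, so rows that do not move let the fingers close. It gives the time, the measured TCP pose, the force and the opening at its end, in the units of the state.
- get_state(): the state, without advancing time (a new reading comes with each control period).
- snapshot(name): name is "scene" or "side" or "wrist"; returns the picture (420x560x3 uint8, red, green, blue); there is no depth.
- camera_params(name): a dict with "camera_matrix" (3x3 intrinsics, pixels), "dist_coeffs" ([k1, k2, p1, p2, k3] as OpenCV has them; the pictures are not rectified), "eye" and "orientation" of the camera in the world. Camera axes: x right, y up, looking along -z (the intrinsics and any distortion apply to the point x, -y, -z); pixel columns grow to the right and rows downward; lengths in m; the calibration is good to about 2 mm. A picture is of the moment at which its call begins: read the wrist's pose just before it. camera_params takes no time and is no camera call; for the wrist camera it gives the pose at the moment of the call.
- job.finish_job(): hands the job in, once; it reports no verdict.
The state is a dict: "clock": time; "q": joint angles; "qd": joint speeds; "joint_torque": joint torques, N m; "tool_pos": TCP position; "eef_rot": TCP orientation; "contact_force": force on the tool from outside, world axes, zero at the start; "moment": the same for the moment, N m; "opening": opening from 0.0 (shut) to 1.0 (fully open).
Only numpy, scipy, OpenCV 4.12 (cv2) and the standard library are available. Lean on these libraries where they do the work, as an engineer would, in place of code of your own. Each camera call takes 0.05 s, during which the arm holds its last target. There are 200 camera calls.

TASK

Put the sourdough starter away: stand the short jar with the bamboo cap upright inside the big stoneware crock and let go of it, then close the crock with its own lid, the larger of the two knobbed lids, so that it sits flat and fully home on the rim. The tall jar and the small lid do not belong to the crock.

Things in the scene. Friction and masses are not known exactly. Their poses are not given: they have to be found in the camera images.
- jar_center (a point): Short jar: upright white ceramic cylinder, 52 mm across, with a bamboo cap 56 mm across as its top 22 mm; 80 mm tall in all, 0.2 kg, loose. Point: its centre, 40 mm above its underside; z up its axis. Grip the cap (about 28 mm above the point) to lower it into the crock. The like jar 135 mm tall is not wanted.
- lid_knob (a point): Crock's lid, stoneware: disc 150 mm across, 10 thick; spigot under it 116 across, 10 deep; round knob on top 36 across, 36 high; 0.42 kg, loose, lying knob up. Point: on the axis, half-way up the knob, 38 mm above the spigot's underside, 28 above the disc's underside (so 28 above the rim when home), 18 below the knob's top; z up. The like lid 100 mm across is not wanted.
- crock_rim (a point): Open crock: heavy round beige stoneware pot with a dark band, 156 mm across, 112 mm tall, standing firm on the counter (does not move). Wall 12 mm, straight inside 132 mm wide, inner floor 100 mm below the rim. Point: centre of the mouth, level with the rim; z up.

How it is judged:
On the way, in this order (a step that is already met when the one before it is completed fails the run):
1. the short jar stands upright on the crock's floor, let go (horizontal distance between jar_center and crock_rim below 0.045 m and z of jar_center in the frame of crock_rim below -0.054 m and angle between jar_center's own z axis and vertical below 0.17 rad and contact force between the fingers and anything else below 0.5 N), for 0.2 s.
2. the large lid is seated on the crock (horizontal distance between lid_knob and crock_rim below 0.012 m and z of lid_knob in the frame of crock_rim between 0.024 and 0.031 m and angle between the z axis of lid_knob and the z axis of crock_rim, either way round below 0.1 rad), for 0.2 s.
At the end, for the whole second after the job is handed in: The short jar stands upright (within 10 degrees) on the floor of the crock (its centre within 45 mm of the crock's axis and at least 54 mm below the rim), and the large lid sits knob up on the crock: centred within 12 mm, level within 6 degrees, its disc down on the rim (within about 3 mm) (horizontal distance between jar_center and crock_rim below 0.045 m and z of jar_center in the frame of crock_rim below -0.054 m and angle between jar_center's own z axis and vertical below 0.17 rad and horizontal distance between lid_knob and crock_rim below 0.012 m and z of lid_knob in the frame of crock_rim between 0.024 and 0.031 m and angle between lid_knob's own z axis and vertical below 0.1 rad); the robot touches nothing.
It also fails if it takes over 54 s, if anything falls off the work surface, if the arm or the gripper's body presses on something with over 40 N, if the wrist force passes 120 N, or if a joint passes its speed limit or range.

## Working session

There is one attempt and no reset: what is moved stays moved. The work goes in short steps, Python scripts to look and compute and a tool call to move; the robot and the scene stay as the last step left them, time stands still between calls to the robot, and variables do not carry over. Pictures are saved under pics/ and viewed, about 8 in all and at most 12, crops included, and the job is handed in when it is done.

Besides the shell and the picture viewer there is one more tool, called after "Request:" as name([rows], argument=value, ...), one row to a line, values as JSON. carry_out: Moves the arm, as the interface text tells. Its arguments: {"type":"object","properties":{"offset":{"type":"array"},"twist":{"type":"array"},"grip":{"type":"number"},"newtons":{"type":"number"}},"required":["offset","twist"]}

```bash
ls; mkdir -p pics
python3 - <<'E'
from plant import *
import cv2,numpy as np
s=get_state(); print({k:np.round(v,3).tolist() for k,v in s.items()})
a=snapshot("scene");b=snapshot("side")
cv2.imwrite("pics/scene.png",a[:,:,::-1]);cv2.imwrite("pics/side.png",b[:,:,::-1])
for n in("scene","side","wrist"):
  c=camera_params(n);print(n,{k:np.round(v,4).tolist() for k,v in c.items()})
E
```

```text
pics
{'clock': 0.0, 'q': [-1.086, 0.69, -0.195, 1.566, 0.157, 0.903, -0.215], 'qd': [-0.002, 0.001, 0.0, 0.001, 0.001, 0.0, -0.001], 'joint_torque': [-0.001, -52.757, -1.267, -15.344, -0.053, 0.006, 0.0], 'tool_pos': [0.272, 0.562, 0.238], 'eef_rot': [0.599, 0.375, -0.376, -0.599], 'contact_force': [0.818, 0.087, 0.273], 'moment': [0.008, -0.005, -0.058], 'opening': 1.0}
scene {'camera_matrix': [[458.812, 0.0, 283.6835], [0.0, 458.812, 210.2205], [0.0, 0.0, 1.0]], 'dist_coeffs': [-0.0704, 0.0, 0.0, 0.0, 0.0], 'eye': [0.9131, -0.1729, 0.8084], 'orientation': [0.2301, 0.1426, 0.486, 0.831]}
side {'camera_matrix': [[518.9186, 0.0, 280.9918], [0.0, 518.9186, 201.8895], [0.0, 0.0, 1.0]], 'dist_coeffs': [-0.0249, 0.0, 0.0, 0.0, 0.0], 'eye': [0.0553, -0.4768, 0.7483], 'orientation': [0.3736, -0.1634, -0.3457, 0.8451]}
wrist {'camera_matrix': [[311.9612, 0.0, 282.1456], [0.0, 311.9612, 212.6063], [0.0, 0.0, 1.0]], 'dist_coeffs': [0.0126, 0.0, 0.0, 0.0, 0.0], 'eye': [0.2117, 0.5915, 0.3847], 'orientation': [-0.1141, -0.0712, 0.5266, 0.8394]}
```

View pics/scene.png

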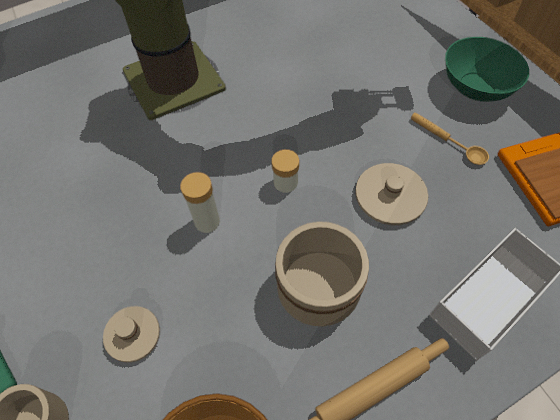

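View pics/side.png

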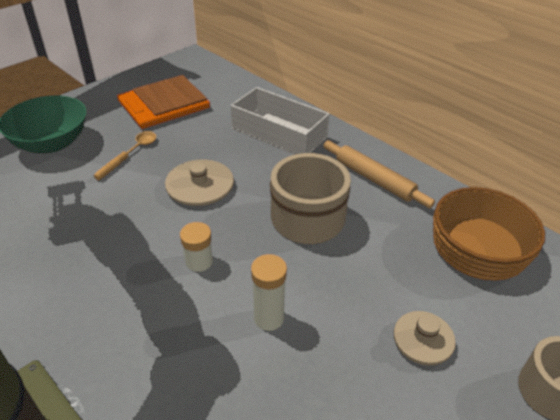

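The scene view shows the short jar's cap top at about (285,158), the large lid's knob top at (395,184) and the crock mouth at (322,266). In the side view they are at (196,232), (199,168) and (310,182). The tall jar and the small lid are clearly separate. Next I locate these at their known heights and check the result with overlays.

```bash
cat > h.py <<'E'
import cv2,numpy as np
from scipy.spatial.transform import Rotation as R
F=np.diag([1,-1,-1.])
def proj(P,c):
    p=(R.from_quat(c["orientation"]).inv().apply(np.atleast_2d(P)-c["eye"]))@F
    return cv2.projectPoints(p,np.zeros(3),np.zeros(3),np.array(c["camera_matrix"]),np.array(c["dist_coeffs"]))[0][:,0]
def onplane(uv,z,c):
    n=cv2.undistortPoints(np.array([[uv]],float),np.array(c["camera_matrix"]),np.array(c["dist_coeffs"]))[0,0]
    d=R.from_quat(c["orientation"]).apply(np.r_[n,1]@F);e=np.array(c["eye"])
    return e+d*(z-e[2])/d[2]
def circ(x,y,z,r,n=72):
    t=np.linspace(0,2*np.pi,n,endpoint=False);return np.c_[x+r*np.cos(t),y+r*np.sin(t),0*t+z]
E
python3 - <<'E'
from h import *; from plant import *
C={n:camera_params(n) for n in("scene","side")}
pts={"cap":(.08,(285,158),(196,232)),"knob":(.056,(395,183),(199,167)),"disc":(.02,(392,193),(199,181)),"rim":(.112,(322,266),(310,182)),"tall":(.135,(197,183),(269,267))}
for k,(z,a,b) in pts.items(): print(k,onplane(a,z,C["scene"]).round(4),onplane(b,z,C["side"]).round(4))
# refine: maximise image gradient along known circles, both cameras
from scipy.ndimage import map_coordinates
G={}
for n in C:
    g=cv2.GaussianBlur(cv2.imread(f"pics/{n}.png"),(0,0),1.0).astype(float)
    G[n]=np.hypot(cv2.Sobel(g,-1,1,0),cv2.Sobel(g,-1,0,1)).sum(2)
def score(x,y,cs,n):
    s=0
    for z,r in cs:
        p=proj(circ(x,y,z,r),C[n]); s+=map_coordinates(np.minimum(G[n],250),[p[:,1],p[:,0]],order=1).mean()
    return s
obj={"cap":[(.08,.028)],"disc":[(.02,.075),(.056,.018)],"rim":[(.112,.078),(.112,.066)]}
out={}
for k,cs in obj.items():
    x0=np.mean([onplane(pts[k][1],pts[k][0],C["scene"]),onplane(pts[k][2],pts[k][0],C["side"])],0)
    gr=[(x0[0]+i*.001,x0[1]+j*.001) for i in range(-12,13) for j in range(-12,13)]
    S={n:[score(*g,cs,n) for g in gr] for n in C}
    for n in C: print(k,n,np.round(gr[np.argmax(S[n])],4),end=" ")
    b=gr[np.argmax(np.add(S["scene"],S["side"]))];out[k]=b;print("both",np.round(b,4))
T=[]
for n in C:
    im=cv2.resize(cv2.imread(f"pics/{n}.png"),None,fx=2,fy=2,interpolation=2)
    for k,cs in obj.items():
        for z,r in cs: cv2.polylines(im,[np.int32(2*proj(circ(*out[k],z,r),C[n])+.5)],True,(0,0,255),1)
    T.append(im)
cv2.imwrite("pics/ov.png",np.hstack([T[0][270:650,500:890],T[1][270:570,300:710].copy().__class__((380,410,3),np.uint8)*0 if 0 else cv2.copyMakeBorder(T[1][290:560,310:720],0,110,0,0,0)]))
E
```

```text
cap [0.4143 0.0971 0.08  ] [0.4221 0.091  0.08  ]
knob [0.5611 0.2662 0.056 ] [0.5618 0.2629 0.056 ]
disc [0.5615 0.2668 0.02  ] [0.5572 0.2621 0.02  ]
rim [0.6631 0.0285 0.112 ] [0.6455 0.0194 0.112 ]
tall [ 0.4227 -0.0879  0.135 ] [ 0.4259 -0.0946  0.135 ]
cap scene [0.4192 0.0941] cap side [0.4202 0.0911] both [0.4202 0.0931]
disc scene [0.5584 0.2674] disc side [0.5584 0.2634] both [0.5594 0.2664]
rim scene [0.6573 0.032 ] rim side [0.6573 0.03  ] both [0.6573 0.032 ]
```

View pics/ov.png

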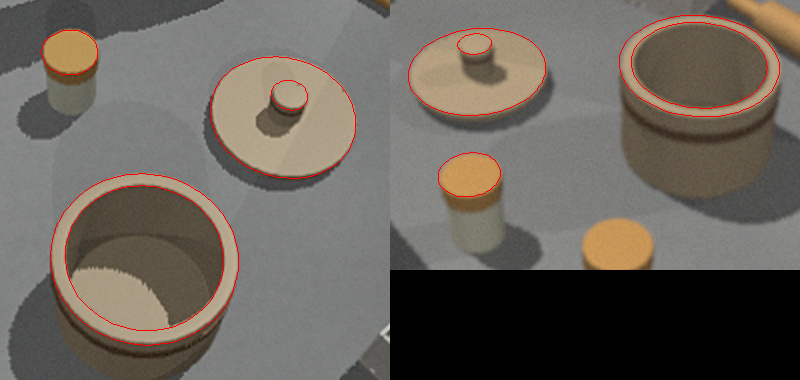

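The overlays fit within about 2 mm: jar (0.420, 0.0925), lid (0.559, 0.265), crock (0.657, 0.031). The jaws open along about 64° from x, which is clear of everything nearby. Now I move above the jar.

Request:
carry_out([
  [0.01,-0.03,0],
  [0.012,-0.039,0],
  [0.013,-0.04,0],
  [0.013,-0.04,0],
  [0.013,-0.04,0],
  [0.013,-0.04,0],
  [0.013,-0.04,0],
  [0.013,-0.04,0],
], twist=[0,0,0,0,0,0,0,0], grip=0.088)

```text
clock: 1.1
tool_pos: [0.3725, 0.2521, 0.2386]
eef_rot: [0.599, 0.376, -0.376, -0.599]
contact_force: [0.9, 0.8, 0.2]
opening: 1.001
```

Request:
carry_out([
  [0.013,-0.04,0],
  [0.013,-0.04,0],
  [0.012,-0.04,0],
  [0.01,-0.04,0],
  [0,0,0],
  [0,0,0],
], twist=[0,0,0,0,0,0])

```text
clock: 1.85
tool_pos: [0.4201, 0.0943, 0.2387]
eef_rot: [-0.599, -0.376, 0.376, 0.599]
contact_force: [-0.5, -0.5, 0.8]
opening: 1.0
```

Request:
carry_out([
  [0,-0.002,-0.03],
  [0,0,-0.035],
  [0,0,-0.035],
  [0,0,-0.03],
  [0,0,-0.025],
  [0,0,-0.018],
  [0,0,-0.015],
  [0,0,0],
], twist=[0,0,0,0,0,0,0,0])

```text
clock: 2.85
tool_pos: [0.4216, 0.0937, 0.0516]
eef_rot: [-0.598, -0.375, 0.378, 0.599]
contact_force: [0.2, 0.4, -0.3]
opening: 1.002
```

Request:
carry_out([
  [0,0,0],
  [0,0,0],
  [0,0,0],
  [0,0,0],
  [0,0,0],
  [0,0,0],
], twist=[0,0,0,0,0,0], grip=0.045, newtons=20)

```text
clock: 3.6
tool_pos: [0.4219, 0.0915, 0.0527]
eef_rot: [-0.599, -0.374, 0.377, 0.599]
contact_force: [-0.8, -0.7, 5.9]
opening: 0.628
```

Request:
carry_out([
  [0,0,0.02],
  [0,0,0.03],
  [0,0,0.035],
  [0,0,0.035],
  [0,0,0.03],
  [0.005,0,0.01],
  [0.02,-0.005,0],
  [0.03,-0.008,0],
], twist=[0,0,0,0,0,0,0,0])

```text
clock: 4.6
tool_pos: [0.4765, 0.079, 0.2123]
eef_rot: [-0.598, -0.375, 0.378, 0.599]
contact_force: [-0.0, 0.2, -2.5]
opening: 0.627
```

Request:
carry_out([
  [0.035,-0.009,0],
  [0.035,-0.009,0],
  [0.035,-0.009,0],
  [0.035,-0.009,0],
  [0.026,-0.007,0],
  [0.015,-0.005,0],
  [0,0,0],
  [0,0,0],
], twist=[0,0,0,0,0,0,0,0])

```text
clock: 5.6
tool_pos: [0.6567, 0.0314, 0.2117]
eef_rot: [-0.598, -0.374, 0.378, 0.6]
contact_force: [0.3, -0.7, -1.9]
opening: 0.63
```

Run:
```python
from plant import *
import cv2,numpy as np
s=get_state(); print({k:np.round(s[k],3).tolist() for k in("q","tool_pos","eef_rot","contact_force","opening")})
a=snapshot("scene");b=snapshot("side")
cv2.imwrite("pics/s2.png",np.hstack([a[120:350,190:470],b[60:290,120:420]])[:,:,::-1])
```

```text
{'q': [0.094, 0.787, -0.41, 1.474, 0.351, 0.96, 0.708], 'tool_pos': [0.657, 0.031, 0.212], 'eef_rot': [-0.598, -0.374, 0.378, 0.6], 'contact_force': [0.338, -0.728, -1.856], 'opening': 0.63}
```

View pics/s2.png

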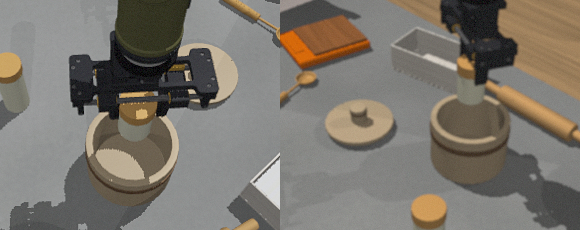

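The jar hangs upright from its cap over the crock's mouth, and the wrist force is about -1.9 N, which matches the jar's weight. Lowering it now.

Request:
carry_out([
  [0,0,-0.02],
  [0,0,-0.03],
  [0,0,-0.03],
  [0,0,-0.025],
  [0,0,-0.02],
  [0,0,-0.012],
  [0,0,-0.006],
  [0,0,0],
], twist=[0,0,0,0,0,0,0,0])

```text
clock: 6.7
tool_pos: [0.6581, 0.031, 0.0695]
eef_rot: [-0.599, -0.375, 0.377, 0.599]
contact_force: [-0.1, -0.5, -2.2]
opening: 0.626
```

Request:
carry_out([
  [0,0,-0.001],
  [0,0,-0.001],
  [0,0,0],
  [0,0,0],
], twist=[0,0,0,0])

```text
clock: 7.2
tool_pos: [0.6581, 0.0309, 0.0675]
eef_rot: [-0.599, -0.375, 0.377, 0.599]
contact_force: [-0.0, 0.4, -2.3]
opening: 0.628
```

Request:
carry_out([
  [0,0,-0.001],
  [0,0,-0.001],
  [0,0,-0.001],
  [0,0,0],
  [0,0,0],
], twist=[0,0,0,0,0])

```text
clock: 7.82
tool_pos: [0.6582, 0.0308, 0.0648]
eef_rot: [-0.599, -0.375, 0.377, 0.599]
contact_force: [-1.0, -0.8, 3.8]
opening: 0.625
```

The force has changed sign, so the jar is on the floor. I open only part way, because the fingers must stay clear of the crock wall.

Request:
carry_out([
  [0,0,0],
  [0,0,0],
  [0,0,0],
  [0,0,0],
], twist=[0,0,0,0], grip=0.068)

```text
clock: 8.32
tool_pos: [0.658, 0.031, 0.0642]
eef_rot: [-0.599, -0.375, 0.377, 0.6]
contact_force: [0.2, 1.0, 0.4]
opening: 0.773
```

Request:
carry_out([
  [0,0,0.01],
  [0,0,0.015],
  [0,0,0.025],
  [0,0,0.03],
  [0,0,0.03],
  [0,0,0.03],
  [0,0,0.01],
  [0,0,0],
], twist=[0,0,0,0,0,0,0,0])

```text
clock: 9.32
tool_pos: [0.6582, 0.0309, 0.2151]
eef_rot: [-0.599, -0.375, 0.376, 0.599]
contact_force: [-0.2, -1.1, -1.2]
opening: 0.771
```

Request:
carry_out([
  [-0.008,0.02,0],
  [-0.015,0.035,0],
  [-0.017,0.04,0],
  [-0.017,0.04,0],
  [-0.017,0.04,0],
  [-0.015,0.035,0],
  [-0.01,0.0245,0],
  [0,0,0],
], twist=[0,0,0,0,0,0,0,0], grip=0.07)

```text
clock: 10.32
tool_pos: [0.556, 0.2692, 0.2135]
eef_rot: [-0.596, -0.376, 0.379, 0.599]
contact_force: [0.1, -0.5, -0.4]
opening: 0.794
```

Run:
```python
from plant import *
from h import *
c=camera_params("wrist");w=snapshot("wrist")[:,:,::-1].copy();a=snapshot("scene")[:,:,::-1]
s=get_state();print(s["tool_pos"],c["eye"])
cs=camera_params("scene")
a=a.copy()
for x,y,z,r in[(.559,.2655,.02,.075),(.559,.2655,.056,.018)]:
  cv2.polylines(w,[np.int32(proj(circ(x,y,z,r),c)+.5)],True,(0,0,255),1)
cv2.imwrite("pics/s3.png",np.hstack([w[:,:420],a[80:340,240:500][:260].repeat(1,0) if 0 else cv2.copyMakeBorder(a[170:340,230:430],0,250,0,0,0)]) )
```

```text
[0.55850663 0.26473901 0.21350788] [0.49619619 0.29799168 0.36053643]
```

View pics/s3.png

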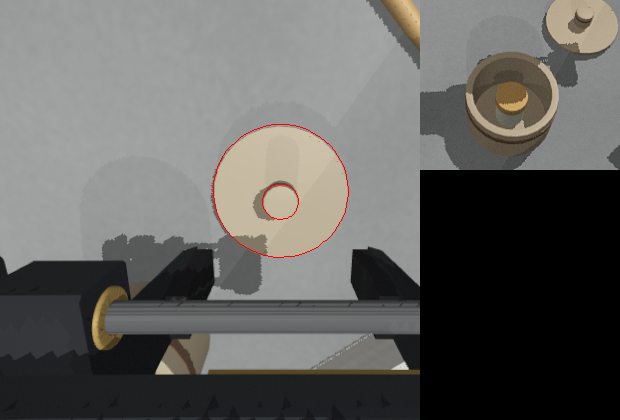

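The jar stands upright near the centre of the crock, and the lid estimate matches the wrist view (disc and knob circles coincide). Descending to the knob.

Request:
carry_out([
  [0,0,-0.03],
  [0,0,-0.035],
  [0,0,-0.035],
  [0,0,-0.03],
  [0,0,-0.025],
  [0,0,-0.018],
  [0,0,-0.012],
  [0,0,0],
], twist=[0,0,0,0,0,0,0,0])

```text
clock: 11.42
tool_pos: [0.5589, 0.2649, 0.0288]
eef_rot: [-0.599, -0.374, 0.377, 0.6]
contact_force: [0.5, -0.7, 1.0]
opening: 0.788
```

Request:
carry_out([
  [0,0,0],
  [0,0,0],
  [0,0,0],
  [0,0,0],
  [0,0,0],
  [0,0,0],
  [0,0,0],
  [0,0,0],
], twist=[0,0,0,0,0,0,0,0], grip=0.02, newtons=40)

```text
clock: 12.42
tool_pos: [0.5591, 0.2654, 0.0297]
eef_rot: [-0.599, -0.375, 0.377, 0.599]
contact_force: [0.3, -0.5, 5.3]
opening: 0.399
```

Request:
carry_out([
  [0,0,0.01],
  [0,0,0.02],
  [0,0,0.03],
  [0,0,0.03],
  [0,0,0.03],
  [0,0,0.025],
  [0,0,0.015],
  [0,0,0],
], twist=[0,0,0,0,0,0,0,0])

```text
clock: 13.42
tool_pos: [0.5594, 0.2657, 0.1906]
eef_rot: [-0.599, -0.375, 0.376, 0.6]
contact_force: [-0.1, 0.4, -4.9]
opening: 0.398
```

Request:
carry_out([
  [0.008,-0.02,0],
  [0.014,-0.034,0],
  [0.016,-0.038,0],
  [0.016,-0.038,0],
  [0.016,-0.038,0],
  [0.014,-0.034,0],
  [0.01,-0.024,0],
  [0.004,-0.008,0],
], twist=[0,0,0,0,0,0,0,0])

```text
clock: 14.42
tool_pos: [0.6567, 0.0263, 0.1876]
eef_rot: [0.6, 0.372, -0.377, -0.6]
contact_force: [-0.2, 0.6, -4.4]
opening: 0.398
```

Request:
carry_out([
  [0,0,0],
  [0,0,0],
], twist=[0,0])

```text
clock: 14.68
tool_pos: [0.6563, 0.0334, 0.1891]
eef_rot: [-0.598, -0.375, 0.377, 0.6]
contact_force: [-0.2, -0.5, -5.6]
opening: 0.4
```

Run:
```python
from plant import *
from h import *
s=get_state(); t=s["tool_pos"];print({k:np.round(s[k],4).tolist() for k in("tool_pos","eef_rot","contact_force","moment","opening")})
T=[]
for n in("scene","side"):
  a=snapshot(n)[:,:,::-1].copy();c=camera_params(n);a=cv2.resize(a,None,fx=2,fy=2)
  z0=t[2]-.0297
  for x,y,z,r in[(t[0],t[1],z0+.02,.075),(.657,.0315,.112,.078)]:
    cv2.polylines(a,[np.int32(2*proj(circ(x,y,z,r),c)+.5)],True,(0,0,255),1)
  p=np.int32(2*proj([.657,.031,.13],c)[0]);T.append(a[p[1]-210:p[1]+190,p[0]-190:p[0]+190])
cv2.imwrite("pics/s4.png",np.hstack(T))
```

```text
{'tool_pos': [0.6563, 0.0334, 0.1891], 'eef_rot': [-0.5976, -0.3752, 0.3775, 0.5997], 'contact_force': [-0.2162, -0.473, -5.5655], 'moment': [0.0366, 0.0425, -0.0311], 'opening': 0.3999}
```

View pics/s4.png

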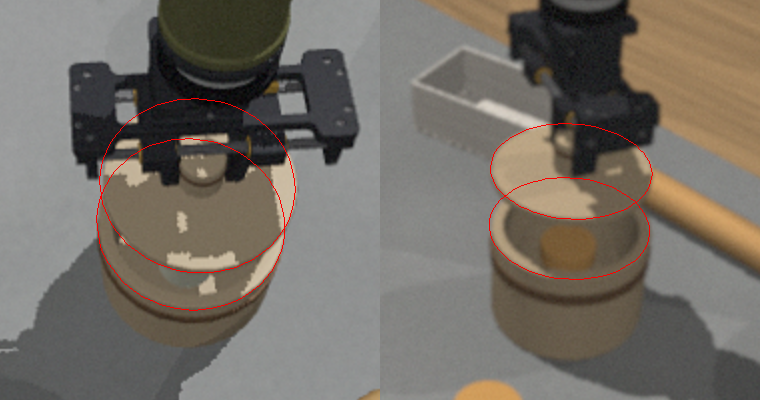

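The lid hangs level and is centred on the tool: its circle coincides in both views, and the crock rim circle fits. I shift y by -2 mm and lower to just above home, where the TCP should read about 0.132.

Request:
carry_out([
  [0.001,-0.002,-0.008],
  [0,0,-0.012],
  [0,0,-0.012],
  [0,0,-0.01],
  [0,0,-0.006],
  [0,0,-0.004],
  [0,0,0],
  [0,0,0],
], twist=[0,0,0,0,0,0,0,0])

```text
clock: 15.78
tool_pos: [0.6583, 0.0295, 0.1378]
eef_rot: [-0.599, -0.375, 0.376, 0.599]
contact_force: [-0.1, 1.4, -4.9]
opening: 0.398
```

Request:
carry_out([
  [0,0,-0.001],
  [0,0,-0.001],
  [0,0,-0.001],
  [0,0,-0.001],
  [0,0,0],
  [0,0,0],
], twist=[0,0,0,0,0,0])

```text
clock: 16.52
tool_pos: [0.658, 0.0295, 0.1333]
eef_rot: [-0.599, -0.375, 0.377, 0.6]
contact_force: [0.9, -0.8, -5.0]
opening: 0.401
```

Request:
carry_out([
  [0,0.001,-0.001],
  [0,0,-0.001],
  [0,0,0],
  [0,0,0],
], twist=[0,0,0,0])

```text
clock: 17.02
tool_pos: [0.658, 0.0307, 0.1318]
eef_rot: [-0.599, -0.375, 0.377, 0.6]
contact_force: [-2.3, 1.7, 0.4]
opening: 0.394
```

Contact came at 0.1318, as predicted. Releasing and backing off.

Request:
carry_out([
  [0,0,0],
  [0,0,0],
  [0,0,0],
  [0,0,0],
], twist=[0,0,0,0], grip=0.07)

```text
clock: 17.52
tool_pos: [0.6582, 0.0304, 0.1314]
eef_rot: [-0.599, -0.375, 0.377, 0.599]
contact_force: [-0.3, 0.9, 0.5]
opening: 0.79
```

Request:
carry_out([
  [0,0,0.015],
  [0,0,0.025],
  [0,0,0.035],
  [0,0,0.035],
  [-0.02,0.02,0],
  [-0.035,0.035,0],
  [-0.035,0.035,0],
  [-0.035,0.035,0],
], twist=[0,0,0,0,0,0,0,0])

```text
clock: 18.52
tool_pos: [0.5322, 0.1567, 0.2426]
eef_rot: [-0.599, -0.375, 0.376, 0.599]
contact_force: [0.5, 1.2, -0.8]
opening: 0.795
```

Request:
carry_out([
  [-0.03,0.03,0],
  [-0.02,0.02,0],
  [0,0,0],
  [0,0,0],
], twist=[0,0,0,0])

```text
clock: 19.02
tool_pos: [0.4841, 0.2046, 0.2419]
eef_rot: [0.599, 0.375, -0.376, -0.599]
contact_force: [1.2, 0.5, 0.4]
opening: 0.796
```

Run:
```python
from plant import *
from h import *
s=get_state(); print({k:np.round(s[k],4).tolist() for k in("clock","tool_pos","contact_force","opening")})
T=[]
for n in("scene","side"):
  a=snapshot(n)[:,:,::-1].copy();c=camera_params(n);a=cv2.resize(a,None,fx=2,fy=2)
  for x,y,z,r in[(.6575,.031,.122,.075),(.6575,.031,.158,.018)]:
    cv2.polylines(a,[np.int32(2*proj(circ(x,y,z,r),c)+.5)],True,(0,0,255),1)
  p=np.int32(2*proj([.657,.031,.13],c)[0]);T.append(a[p[1]-150:p[1]+150,p[0]-190:p[0]+190])
cv2.imwrite("pics/s5.png",np.hstack(T))
```

```text
{'clock': 19.025, 'tool_pos': [0.4841, 0.2046, 0.2419], 'contact_force': [1.1966, 0.532, 0.3755], 'opening': 0.7963}
```

View pics/s5.png

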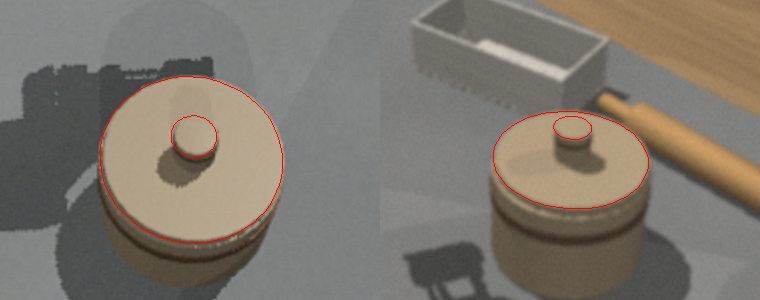

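The lid is level, centred and fully down: the predicted "home" circles match in both views. Handing in.

```bash
python3 -c "
from plant import *
print(job.finish_job())"
```

```text
the job is handed in; nothing more can be done
None
```

I stood the short jar in the crock, closed the crock with the large lid, backed the arm off and handed the job in at about 19 s. No verdict is reported.

- **Jar:** I gripped it by the cap and lowered it until the wrist force showed it was on the floor. I then let go with the fingers only partly open, to stay clear of the wall. A picture taken afterwards, before the lid went on, showed it upright near the middle.
- **Lid:** It touched down at TCP height 0.1318 m, against 0.1317 m predicted for fully home. After release, the outlines predicted for a lid fully home and centred matched its disc and knob in both fixed cameras, to about 2 mm by eye.
- **Robot:** The gripper was open and well away from everything at the end.

No check failed or disagreed. I could not see the jar once the lid was on, but the lid seated with no sign of touching it.

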